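Pack the gap under the wing spar

TASK

The gap under the overhanging aluminium spar needs a 60 mm high pack of plates. One plate already lies on the sliding carriage: add plates from the plywood board (yellow 12 mm, blue 18 mm, red 24 mm, green 30 mm), stacked flat and centred on it, to make exactly 60 mm, then push the carriage fully home so that the pack stands under the spar. Leave the other things on the bench where they are.

Things in the scene. Friction and masses are not known exactly. Their poses are not given: they have to be found in the camera images.
- carriage (a joint): position of the sliding carriage in m: 0 = out at the loading place (where it starts), 0.22 = fully home under the spar against its hard stop. Slides straight along the jig, towards -y of the jig; friction holds it where it is left and about 3 N (more when moved fast) pushes it.
- deck (a point): centre of the top face of the carriage deck, a dark flat plate 64 (x) x 120 (y) mm without side walls, 20 mm above the bench; moves with the carriage. Its x and y axes are those of the jig; the carriage slides home towards its -y.
- push_face (a point): centre of the outer (+y) face of the orange push plate at the +y end of the carriage; the face is 56 mm wide (x), from 10 to 65 mm above the bench, this point at 45 mm; it lies 117 mm from the deck centre along +y. There is nothing beyond it on the +y side. Push it towards -y of its frame.
- gap (a point): point on the underside of the aluminium spar that sticks out over the rail from a blue upright, straight above where the deck centre comes when the carriage is fully home (220 mm from the loading place). The underside is flat, level, 70 mm wide (x), 83 mm above the bench and so 63 mm above the deck; the spar ends 45 mm to the +y side of this point and rises to 167 mm above the bench (pins on it to 207 mm). Axes parallel to the jig, z up.
- plate12_mid (a point): centre of a loose yellow painted aluminium packing plate, 12 mm thick (z), 50 mm wide (x), 100 mm long (y), about 162 g. Lies on the plywood board (top 20 mm above the bench) or is the one that is already on the carriage deck at the start; long side (y) along world y to within about 0.15 rad; lies flat, no mark on top.
- plate18a_mid (a point): centre of a loose blue painted aluminium packing plate, 18 mm thick (z), 50 mm wide (x), 100 mm long (y), about 243 g. Lies on the plywood board (top 20 mm above the bench) or is the one that is already on the carriage deck at the start; long side (y) along world y to within about 0.15 rad; lies flat, no mark on top.
- plate18b_mid (a point): centre of a loose blue painted aluminium packing plate, 18 mm thick (z), 50 mm wide (x), 100 mm long (y), about 243 g. Lies on the plywood board in front of the robot (board top 20 mm above the bench); long side (y) along world y to within about 0.15 rad; lies flat, no mark on top.
- plate24_mid (a point): centre of a loose red painted aluminium packing plate, 24 mm thick (z), 50 mm wide (x), 100 mm long (y), about 324 g. Lies on the plywood board (top 20 mm above the bench) or is the one that is already on the carriage deck at the start; long side (y) along world y to within about 0.15 rad; lies flat, no mark on top.
- plate30_mid (a point): centre of a loose green painted aluminium packing plate, 30 mm thick (z), 50 mm wide (x), 100 mm long (y), about 405 g. Lies on the plywood board in front of the robot (board top 20 mm above the bench); long side (y) along world y to within about 0.15 rad; lies flat, no mark on top.
- tape: bystander, leave it where it is: roll of blue tape lying flat, 100 mm across, 24 mm high; origin under its centre
- driver: bystander, leave it where it is: red-handled screwdriver lying on the bench; origin about its middle
- mallet: bystander, leave it where it is: wooden-handled hammer lying on the bench; origin about its middle
- jar: bystander, leave it where it is: amber jar with steel lid, 72 mm across, 90 mm high; origin under its centre
- can: bystander, leave it where it is: green can with a paper label, 66 mm across, 150 mm high; origin under its centre
- ribbit: bystander, leave it where it is: offcut of aluminium rib, 160 x 50 x 25 mm, with dark round holes; origin under its centre
- pliers: bystander, leave it where it is: pliers with one black and one steel handle, about 140 mm long; origin under its centre
Things that resemble listed ones, but are neither listed nor needed, are in the scene too. Leave any purple or white look-alike of the part that bears plate18b_mid alone.

How it is judged (in metres and radians):
On the way:
1. the pack is made up on the carriage while it is still out from under the spar (top of one flat plate 58 to 62 mm above the deck, centred within 25 mm of it) (value of joint carriage below 0.1 m and ((z of plate12_mid in the frame of deck between 0.052 and 0.056 m and horizontal distance between plate12_mid and deck below 0.025 m and angle between plate12_mid's own z axis and vertical below 0.06 rad) or (z of plate18a_mid in the frame of deck between 0.049 and 0.053 m and horizontal distance between plate18a_mid and deck below 0.025 m and angle between plate18a_mid's own z axis and vertical below 0.06 rad) or (z of plate18b_mid in the frame of deck between 0.049 and 0.053 m and horizontal distance between plate18b_mid and deck below 0.025 m and angle between plate18b_mid's own z axis and vertical below 0.06 rad) or (z of plate24_mid in the frame of deck between 0.046 and 0.05 m and horizontal distance between plate24_mid and deck below 0.025 m and angle between plate24_mid's own z axis and vertical below 0.06 rad) or (z of plate30_mid in the frame of deck between 0.043 and 0.047 m and horizontal distance between plate30_mid and deck below 0.025 m and angle between plate30_mid's own z axis and vertical below 0.06 rad))), for 0.2 s.
At the end, for the whole second after the job is handed in: The carriage is fully home (within 8 mm of its stop) and at rest, and the top plate of the pack lies flat (within 0.06 rad), centred within 25 mm under the gap point, its top 1 to 5 mm below the underside of the spar (60 mm of plates in the 63 mm gap) (value of joint carriage above 0.212 m and ((z of plate12_mid in the frame of gap between -0.011 and -0.007 m and horizontal distance between plate12_mid and gap below 0.025 m and angle between plate12_mid's own z axis and vertical below 0.06 rad) or (z of plate18a_mid in the frame of gap between -0.014 and -0.01 m and horizontal distance between plate18a_mid and gap below 0.025 m and angle between plate18a_mid's own z axis and vertical below 0.06 rad) or (z of plate18b_mid in the frame of gap between -0.014 and -0.01 m and horizontal distance between plate18b_mid and gap below 0.025 m and angle between plate18b_mid's own z axis and vertical below 0.06 rad) or (z of plate24_mid in the frame of gap between -0.017 and -0.013 m and horizontal distance between plate24_mid and gap below 0.025 m and angle between plate24_mid's own z axis and vertical below 0.06 rad) or (z of plate30_mid in the frame of gap between -0.02 and -0.016 m and horizontal distance between plate30_mid and gap below 0.025 m and angle between plate30_mid's own z axis and vertical below 0.06 rad)) and velocity of joint carriage between -0.01 and 0.01 m/s); the robot touches nothing.
It fails at once if a bystander is moved by more than 30 mm (distance of any of tape, driver, mallet, jar, can, ribbit, pliers from where it was at the start of the episode above 0.03 m).
It also fails if it takes over 69 s, if anything falls off the work surface, if the arm or the gripper's body presses on something with over 40 N, if the wrist force passes 120 N, or if a joint passes its speed limit or range.

ROBOT

A 7-joint arm with a two-finger parallel gripper is mounted at the origin on the work surface. World frame = base frame: x ahead of the robot, y to its left, z up, the work surface at z = 0. Lengths are in mm, angles in rad, forces in N, time in s.
With the tool pointing down it reaches from about 400 to 925 mm from the base axis. Payload 5.6 kg.
Tool frame: the origin (TCP) lies between the finger pads; the fingertips stand 14 mm ahead of it and the grasp point (between the pads) lies 5 mm behind it; z points along the fingers, y is the direction in which the jaws open and shut (so a half turn about z gives the same grasp; the last joint's range is limited). The gripper opens to 85 mm and grips with 20 to 120 N. Pads are 22 mm wide; open, the fingers measure 114 mm over their backs; the gripper's body (76 mm by 85 mm) begins 54 mm behind the grasp point. The pads swing forward as they close: fully open they stand 13 mm farther back than shut.
Start: joints at [1.303, 0.468, -0.012, 1.603, 0.006, 1.071, -0.056], TCP at [144.85, -633.661, 245.29] pointing down, gripper open.
Joint ranges: [-2.53, 2.53], [-0.31, 2.02], [-1.57, 1.55], [0.28, 2.44], [-1.29, 4.43], [0.15, 1.84], [-2.92, 2.92]. Speed limits (rad/s): [2.57, 2.57, 3.14, 3.14, 3.14, 3.14, 3.14].

INTERFACE

Orientations are given as a unit quaternion [x, y, z, w].
In Python, from cell import sensors, optics, manip gives the robot as it stands.
- The arm moves only by the tool apply_moves, never from a script. Its argument "plan" is text: rows parted by semicolons, each of 6 numbers parted by spaces: the shift along the tool's x, y, z in cm, then the turn, a rotation vector about the tool's x, y, z in units of 6 degrees (1.0 is 6 degrees). In form: x y z wx wy wz; .... A call has 1 to 20 rows; each row shifts and turns the commanded pose from where the row before left it, along the tool's axes as they then stand; what a row does not reach is not made up. A row lasts 1/12 s, in which the tool goes at most 41.7 mm and 7.16 degrees, less where a joint would pass 70% of its speed; a pose out of reach is approached as far as the arm can. A call is refused whole if a number of a shift passes 4.17 or a number of a turn 1, either way. A call with a gripper value outside its range is refused whole. "claw" is the finger opening in cm, from 0 to 8.54, set as the call begins (left out, the last holds). The fingers move at their own pace and stop on an object; "grip_force" is the grip in N (left out, the last holds). Time passes only in rows, so rows that do not move let the fingers close. It gives the time, the measured TCP pose, the force and the opening at its end, in the units of the state.
- sensors.state(): the state, without advancing time (a new reading comes with each control period).
- optics.get_image(name): name is "scene" or "top" or "wrist"; returns (picture, depth): 420x560x3 uint8, blue, green, red; 420x560 float32, mm along the optical axis (not along the pixel's ray), 0 where there is no reading.
- optics.camera_params(name): a dict with "intrinsics" (3x3 intrinsics, pixels), "distortion" ([k1, k2, p1, p2, k3] as OpenCV has them; the pictures are not rectified), "R" (3x3) and "t" (3): a world point X has camera coordinates R X + t; the wrist camera has in their place "T_tool_cam" (4x4, takes a point from camera to tool coordinates, whose origin is the TCP and whose axes are the flange's). Camera axes: x right, y down, z forward; pixel columns grow to the right and rows downward; lengths in mm; the calibration is good to about 2 mm. A picture is of the moment at which its call begins: read the wrist's pose just before it. camera_params takes no time and is no camera call.
- manip.finish_job(): hands the job in, once; it reports no verdict.
The state is a dict: "time_s": time; "joint_pos": joint angles; "qvel": joint speeds; "effort": joint torques, N m; "eef_pos": TCP position; "tcp_rot": TCP orientation; "force": force on the tool from outside, world axes, zero at the start; "torque": the same for the moment, N m; "opening": opening from 0.0 (shut) to 1.0 (fully open).
Only numpy, scipy, OpenCV 4.12 (cv2) and the standard library are available. Lean on these libraries where they do the work, as an engineer would, in place of code of your own. Each camera call takes 0.05 s, during which the arm holds its last target.

## Working session

There is one attempt and no reset: what is moved stays moved. The work goes in short steps, Python scripts to look and compute and a tool call to move; the robot and the scene stay as the last step left them, time stands still between calls to the robot, and variables do not carry over. Pictures are saved under pics/ and viewed, and the job is handed in when it is done.

Besides the shell and the picture viewer there is one more tool, called after "Emit:" by a JSON object that holds its "name" and its "arguments", one argument or row to a line. apply_moves: Moves the arm, as the interface text tells. Its arguments: {"type":"object","properties":{"plan":{"type":"string"},"claw":{"type":"number"},"grip_force":{"type":"number"}},"required":["plan"]}

```bash
ls; mkdir -p pics; python3 - <<'E'
from cell import sensors, optics, manip
import cv2,numpy as np
s=sensors.state();print(s)
for n in ["scene","top","wrist"]:
    im,d=optics.get_image(n);cv2.imwrite(f"pics/{n}0.png",im);np.save(f"pics/{n}0.npy",d);print(n,optics.camera_params(n))
E
```

```text
pics
{'time_s': 0.0, 'joint_pos': array([ 1.30299028,  0.46839638, -0.01162479,  1.60365195,  0.00598343,
        1.07142525, -0.05628408]), 'qvel': array([-0.0010835 , -0.00039002,  0.00046459,  0.00056115,  0.0002751 ,
       -0.00013155,  0.00272906]), 'effort': array([ 1.65706897e-04, -5.32388091e+01,  2.17580603e-02, -2.51306838e+01,
        1.15437029e-02,  7.57656991e-03,  2.20029733e-05]), 'eef_pos': array([ 144.72290912, -633.11234031,  244.31414265]), 'tcp_rot': array([ 9.93691037e-01,  1.12148431e-01, -1.54694324e-04, -9.10028058e-04]), 'force': array([-0.17966842,  0.2981381 , -0.32541414]), 'torque': array([-0.00321678, -0.01792744, -0.02767894]), 'opening': 1.0008023962840042}
scene {'intrinsics': array([[487.91728957,   0.        , 288.27029839],
       [  0.        , 487.91728957, 212.61817862],
       [  0.        ,   0.        ,   1.        ]]), 'distortion': array([-0.04673653,  0.        ,  0.        ,  0.        ,  0.        ]), 'R': array([[-0.85781251,  0.51375682,  0.01454744],
       [ 0.38898355,  0.66746007, -0.63497153],
       [-0.33593079, -0.53902781, -
[... 465 characters left out ...]
9004, -0.99172208]]), 't': array([  13.33150482,  518.0288792 , 1364.97282819])}
wrist {'intrinsics': array([[370.27049312,   0.        , 287.34019106],
       [  0.        , 370.27049312, 211.13408258],
       [  0.        ,   0.        ,   1.        ]]), 'distortion': array([-0.09262697,  0.        ,  0.        ,  0.        ,  0.        ]), 'T_tool_cam': array([[-6.87553439e-04, -9.47552297e-01, -3.19600017e-01,
         8.21872712e+01],
       [ 9.99999755e-01, -6.92540316e-04, -9.80447489e-05,
         1.03930888e+00],
       [-1.28433370e-04, -3.19600007e-01,  9.47552542e-01,
        -1.27847005e+02],
       [ 0.00000000e+00,  0.00000000e+00,  0.00000000e+00,
         1.00000000e+00]])}
```

View pics/scene0.png

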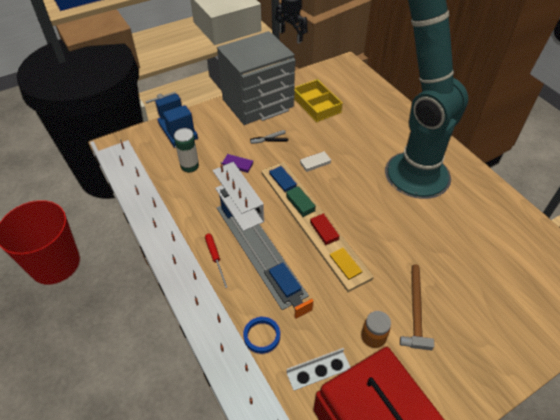

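View pics/top0.png

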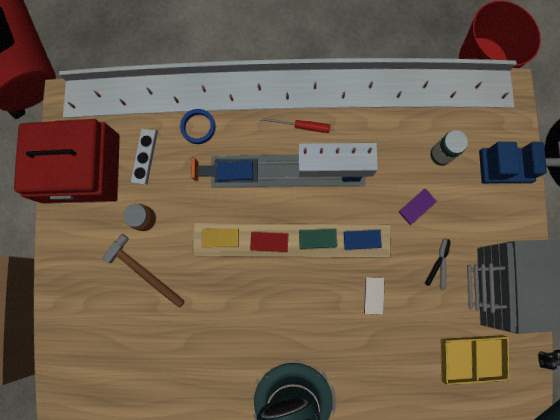

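View pics/wrist0.png

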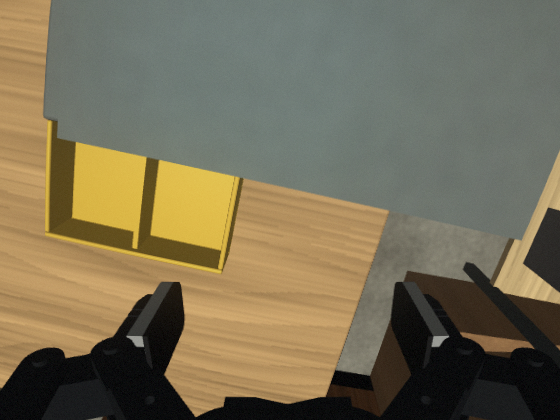

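```bash
cat > h.py <<'E'
from cell import sensors, optics, manip
import cv2,numpy as np
from scipy.spatial.transform import Rotation as Ro
def pose():
    s=sensors.state();T=np.eye(4);T[:3,:3]=Ro.from_quat(s['tcp_rot']).as_matrix();T[:3,3]=s['eef_pos'];return T
def extr(name):
    p=optics.camera_params(name)
    if name=='wrist':
        T=pose()@np.array(p['T_tool_cam'])
    else:
        M=np.eye(4);M[:3,:3]=p['R'];M[:3,3]=p['t'];T=np.linalg.inv(M)
    return p['intrinsics'],p['distortion'],T
def world(d,K,D,T):
    h,w=d.shape
    uv=np.stack(np.meshgrid(np.arange(w),np.arange(h)),-1).reshape(-1,1,2).astype(np.float64)
    n=cv2.undistortPoints(uv,K,D).reshape(h,w,2)
    P=np.dstack([n,np.ones((h,w))])*d[...,None]
    W=P@T[:3,:3].T+T[:3,3]; W[d<=0]=np.nan
    return W
def masks(im):
    hsv=cv2.cvtColor(im,cv2.COLOR_BGR2HSV)
    H,S,V=[hsv[...,i].astype(int) for i in range(3)]
    return dict(yellow=(H>18)&(H<32)&(S>200)&(V>100),blue=(H>100)&(H<120)&(S>120)&(V>40),green=(H>60)&(H<95)&(S>90)&(V>40),red=((H<6)|(H>172))&(S>180)&(V>60),orange=(H>6)&(H<16)&(S>190)&(V>100))
E
python3 - <<'E'
from h import *
for n in ["top","scene"]:
    im=cv2.imread(f"pics/{n}0.png");d=np.load(f"pics/{n}0.npy");K,D,T=extr(n);W=world(d,K,D,T)
    for c,m in masks(im).items():
        k,l,st,ce=cv2.connectedComponentsWithStats(m.astype(np.uint8))
        for i in range(1,k):
            if st[i,4]<100: continue
            mm=(l==i)
            w=W[mm];w=w[~np.isnan(w).any(1)]
            if len(w)<20: continue
            zt=np.percentile(w[:,2],75)
            t=w[abs(w[:,2]-zt)<5]
            if len(t)<10: continue
            r=cv2.minAreaRect(t[:,:2].astype(np.float32))
            med=np.median(t,0)
            if 0<med[0] and med[0]<1100: print(n,c,ce[i].round(),st[i,4],"med",med.round(1),"mean",t.mean(0).round(1),"rect",np.round(r[0],1),np.round(r[1],1),round(r[2],1))
E
```

```text
top blue [197. 126.] 392 med [771.7 254.2  22.9] mean [770.6 255.8  23.2] rect [770.  257.9] [96.1 96.1] 19.3
top blue [507. 163.] 1154 med [ 637.8 -586.5  118.5] mean [ 638.2 -586.6  118.4] rect [ 639.5 -587.9] [59.7 86.2] 89.5
top blue [538. 158.] 398 med [ 639.5 -676.4  118.4] mean [ 638.7 -676.5  118.7] rect [ 638.2 -677.2] [84. 40.] 0.1
top blue [234. 170.] 662 med [633.4 150.4  36.8] mean [633.1 151.   36.9] rect [633.3 150.6] [ 50.9 100.1] 0.6
top blue [362. 239.] 629 med [ 437.5 -194.6   37.3] mean [ 437.2 -194.4   37.4] rect [ 436.9 -194.2] [47.3 97.8] 1.3
top green [317. 238.] 630 med [441.5 -74.3  49.3] mean [441.1 -73.7  49.5] rect [441.1 -72.7] [46.3 96. ] 1.3
top green [302. 382.] 175 med [ 61.8 -30.2  14.7] mean [ 58.2 -19.3  15. ] rect [ 55.1 -12.6] [159.2  51.9] 77.0
top green [300. 415.] 103 med [ 57.   -8.3 363.5] mean [ 57.1  -8.2 363.5] rect [ 58.5 -10. ] [26.8 16.6] 83.6
top red [ 56. 156.] 5182 med [652.2 604.  178.7] mean [657.  605.2 178.9] rect [658.4 609. ] [185.6 226.1] 0.2
top red [312. 126.] 271 med [760.1 -68.9  22.7] mean [760.2 -68.7  22.8] rect [759.
[... 1511 characters left out ...]
84. -414.] [26.  60.1] 74.6
scene green [417. 179.] 1174 med [50.6 44.8 30.6] mean [40.5 33.9 30.6] rect [32.  20.9] [ 72.4 144.2] 38.1
scene green [300. 200.] 404 med [446.1 -74.6  51.6] mean [445.7 -73.9  51.8] rect [445.4 -74.1] [ 45.3 105.1] 1.7
scene red [324. 229.] 449 med [438.2  57.2  45.3] mean [438.5  58.   45.6] rect [438.   56.9] [101.7  49.8] 86.4
scene red [212. 247.] 177 med [763.1 -66.4  25.7] mean [763.  -67.2  25.7] rect [763.  -67.4] [96.7 20.2] 81.0
scene red [374. 393.] 5544 med [640.1 569.1 180.6] mean [650.  572.6 180.7] rect [661.8 594.2] [186.1 192.4] 0.1
scene orange [303. 308.] 189 med [640.8 260.6  65.9] mean [641.5 260.2  65.5] rect [640.7 260.9] [10.7 51.6] 89.1
```

```bash
python3 - <<'E'
from h import *
im=cv2.imread("pics/top0.png");d=np.load("pics/top0.npy");K,D,T=extr("top");W=world(d,K,D,T)
for u,v in [(520,285),(520,250),(490,285),(520,325),(470,285),(440,260),(540,360),(340,160),(340,178),(448,145)]: print(u,v,W[v,u].round())
W2=W[100:215,180:400].reshape(-1,3)
# aluminium spar z map
for y in range(-240,260,20):
    s=W2[abs(W2[:,1]-y)<5]; 
    print(y,[ (int(np.nanmin(s[m][:,0])),int(np.nanmax(s[m][:,0])),m.sum()) for m in [(s[:,2]>6)&(s[:,2]<30)&(s[:,0]<700), (s[:,2]>130)] if m.sum()])
crop=cv2.resize(im[90:290,120:400],None,fx=2.8,fy=2.8,interpolation=cv2.INTER_CUBIC);cv2.imwrite("pics/topc.png",crop)
E
```

```text
520 285 [ 304. -543.  239.]
520 250 [ 387. -548.  237.]
490 285 [ 307. -478.  209.]
520 325 [ 210. -541.  234.]
470 285 [ 305. -481.   56.]
440 260 [ 376. -413.   10.]
540 360 [ 133. -562.  294.]
340 160 [ 626. -129.  166.]
340 178 [ 610. -142.   13.]
448 145 [ 665. -411.  151.]
-240 [(530, 530, np.int64(1))]
-220 [(598, 669, np.int64(75))]
-200 [(550, 609, np.int64(11)), (598, 670, np.int64(127))]
-180 [(571, 599, np.int64(11)), (597, 670, np.int64(121))]
-160 [(590, 599, np.int64(10)), (599, 670, np.int64(128))]
-140 [(588, 614, np.int64(21)), (598, 670, np.int64(124))]
-120 [(591, 611, np.int64(18)), (599, 671, np.int64(126))]
-100 [(589, 611, np.int64(18)), (599, 671, np.int64(124))]
-80 [(511, 611, np.int64(19)), (599, 668, np.int64(123))]
-60 [(592, 612, np.int64(17)), (600, 669, np.int64(123))]
-40 [(592, 613, np.int64(21)), (599, 670, np.int64(124))]
-20 [(532, 676, np.int64(60))]
0 [(594, 679, np.int64(67))]
20 [(594, 680, np.int64(76))]
40 [(561, 680, np.int64(82))]
60 [(594, 678, np.int64(84))]
80 [(539, 676, np.int64(62))]
100 [(520, 696, np.int64(72))]
120 [(594, 679, np.int64(37))]
140 [(594, 680, np.int64(34))]
160 [(591, 677, np.int64(37))]
180 [(519, 681, np.int64(36))]
200 [(562, 681, np.int64(37))]
220 [(593, 676, np.int64(53))]
240 [(623, 651, np.int64(34))]
```

View pics/topc.png

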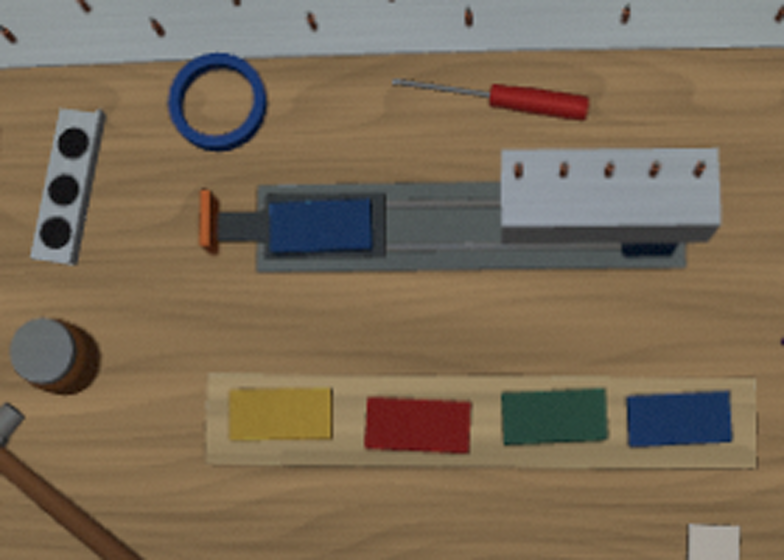

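```bash
cat > plan.py <<'E'
from h import *
def rows(T,wps,step=38.,rot=5.7,dec=1):
    """wps: (x,y,z,yaw_deg[,step]); tool pointing down, yaw = heading of tool x. T= current pose"""
    T=T.copy();out=[]
    for w in wps:
        st=w[4] if len(w)>4 else step
        c,s=np.cos(np.radians(w[3])),np.sin(np.radians(w[3]))
        Rg=np.array([[c,s,0],[s,-c,0],[0,0,-1]])
        g=np.array(w[:3],float)
        for _ in range(60):
            dp=T[:3,:3].T@(g-T[:3,3]); rv=np.degrees(Ro.from_matrix(T[:3,:3].T@Rg).as_rotvec())
            n=max(1,int(np.ceil(max(np.linalg.norm(dp)/st,np.linalg.norm(rv)/rot)-1e-6)))
            a=np.round(dp/n/10,dec+(n==1));b=np.round(rv/n/6,dec+(n==1))
            out.append((*a,*b))
            M=T.copy();M[:3,3]=T[:3,3]+T[:3,:3]@(a*10);M[:3,:3]=T[:3,:3]@Ro.from_rotvec(np.radians(b*6)).as_matrix();T=M
            if n==1:break
    print(len(out),"rows; end",T[:3,3].round(1),"yaw",np.degrees(np.arctan2(T[1,0],T[0,0])).round(2))
    for i in range(0,len(out),20): print("; ".join(" ".join(f"{v+0:g}" for v in r) for r in out[i:i+20]))
    return T
def yaw(T): return np.degrees(np.arctan2(T[1,0],T[0,0]))
E
python3 - <<'E'
from plan import *
T=pose();print(yaw(T))
rows(T,[(145,-633,330,13),(330,-480,350,38),(470,-200,350,66),(520,70,300,89.5)])
E
```

```text
12.873446897327156
27 rows; end [520.  70. 300.] yaw 89.49
0 0 -2.8 0 0 0; 0 0 -2.9 0 0 0; 0.03 -0.03 -2.84 -0.01 0 -0.02; 3.1 -1.5 -0.3 0 0 -0.6; 3.2 -1.3 -0.3 0 0 -0.6; 3.2 -1.2 -0.3 0 0 -0.6; 3.3 -0.9 -0.3 0 0 -0.6; 3.3 -0.7 -0.3 0 0 -0.6; 3.4 -0.6 -0.3 0 0 -0.6; 3.44 -0.29 -0.2 0 0 -0.57; 3.1 -1.5 0 0 0 -0.5; 3.2 -1.3 0 0 0 -0.5; 3.3 -1.2 0 0 0 -0.5; 3.3 -1 0 0 0 -0.5; 3.4 -0.8 0 0 0 -0.5; 3.4 -0.6 0 0 0 -0.5; 3.5 -0.4 0 0 0 -0.6; 3.5 -0.2 0 0 0 -0.5; 3.47 -0.11 0 0 0 -0.56; 3.3 -0.8 0.6 0 0 -0.5
3.4 -0.6 0.6 0 0 -0.5; 3.4 -0.5 0.6 0 0 -0.5; 3.4 -0.3 0.6 0 0 -0.5; 3.4 -0.1 0.7 0 0 -0.5; 3.5 0.1 0.6 0 0 -0.5; 3.4 0.3 0.7 0 0 -0.5; 3.42 0.46 0.61 0 0 -0.42
```

Emit:
{"name": "apply_moves", "arguments": {
  "plan": "0 0 -2.8 0 0 0; 0 0 -2.9 0 0 0; 0 0 -2.9 0 0 0; 3.1 -1.5 -0.3 0 0 -0.6; 3.2 -1.3 -0.3 0 0 -0.6; 3.2 -1.2 -0.3 0 0 -0.6; 3.3 -0.9 -0.3 0 0 -0.6; 3.3 -0.7 -0.3 0 0 -0.6; 3.4 -0.6 -0.3 0 0 -0.6; 3.4 -0.3 -0.2 0 0 -0.6; 3.1 -1.5 0 0 0 -0.5; 3.2 -1.3 0 0 0 -0.5; 3.3 -1.2 0 0 0 -0.5; 3.3 -1 0 0 0 -0.5; 3.4 -0.8 0 0 0 -0.5; 3.4 -0.6 0 0 0 -0.5; 3.5 -0.4 0 0 0 -0.6; 3.5 -0.2 0 0 0 -0.5; 3.5 -0.1 0 0 0 -0.5; 3.3 -0.8 0.6 0 0 -0.5",
  "claw": 8.5
}}

```text
time_s: 1.82
eef_pos: [477.8, -165.9, 346.0]
tcp_rot: [0.825, 0.565, 0.001, 0.001]
force: [0.4, -0.1, -0.1]
opening: 0.999
```

Emit:
{"name": "apply_moves", "arguments": {
  "plan": "3.4 -0.6 0.6 0 0 -0.5; 3.4 -0.5 0.6 0 0 -0.5; 3.4 -0.3 0.6 0 0 -0.5; 3.4 -0.1 0.7 0 0 -0.5; 3.5 0.1 0.6 0 0 -0.5; 3.4 0.3 0.7 0 0 -0.5; 3.4 0.4 0.6 0 0 -0.5; 0 0 0 0 0 0; 0 0 0 0 0 0"
}}

```text
time_s: 2.57
eef_pos: [520.0, 70.9, 300.7]
tcp_rot: [0.708, 0.707, -0.0, -0.001]
force: [0.2, -0.7, 0.4]
opening: 0.989
```

```bash
python3 - <<'E'
from h import *
T=pose();im,d=optics.get_image("wrist");np.savez("pics/w1.npz",T=T,d=d);cv2.imwrite("pics/w1.png",im)
s=sensors.state();print(T.round(3),s['qvel'].round(3),s['joint_pos'].round(2))
E
```

```text
[[ 1.00000e-03  1.00000e+00 -1.00000e-03  5.19962e+02]
 [ 1.00000e+00 -1.00000e-03  1.00000e-03  7.09480e+01]
 [ 1.00000e-03 -1.00000e-03 -1.00000e+00  3.00679e+02]
 [ 0.00000e+00  0.00000e+00  0.00000e+00  1.00000e+00]] [ 0.031 -0.011  0.028 -0.     0.002  0.002  0.001] [ 0.37  0.28 -0.67  1.81  0.19  1.12 -0.37]
```

View pics/w1.png

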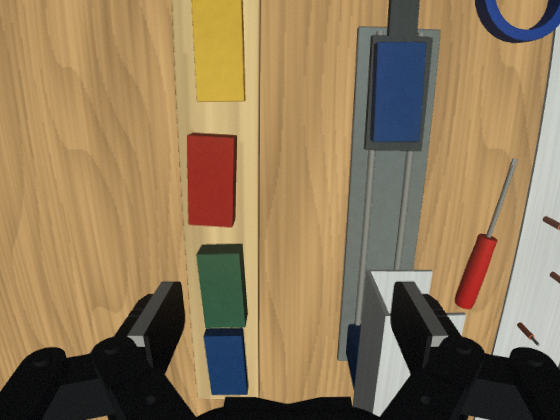

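```bash
cat > meas.py <<'E'
from plan import *
def meas(npz,png):
    z=np.load(npz);im=cv2.imread(png);p=optics.camera_params('wrist')
    W=world(z['d'],p['intrinsics'],p['distortion'],z['T']@p['T_tool_cam'])
    for c,m in masks(im).items():
        k,l,st,ce=cv2.connectedComponentsWithStats(m.astype(np.uint8))
        for i in range(1,k):
            if st[i,4]<300: continue
            w=W[l==i];w=w[~np.isnan(w).any(1)]
            if len(w)<50: continue
            h,e=np.histogram(w[:,2],np.arange(0,250,2));zt=e[h.argmax()]+1
            t=w[abs(w[:,2]-zt)<3];r=cv2.minAreaRect(t[:,:2].astype(np.float32))
            print(c,ce[i].round(),len(t),"med",np.median(t,0).round(1),"rect",np.round(r[0],1),np.round(r[1],1),round(r[2],1))
    return im,W
E
python3 - <<'E'
from meas import *
im,W=meas("pics/w1.npz","pics/w1.png")
# edges of rail base & deck: grey V
hsv=cv2.cvtColor(im,cv2.COLOR_BGR2HSV)
base=(hsv[...,1]<90)&(W[...,2]>3)&(W[...,2]<24)
sub=np.zeros_like(base);sub[20:360,330:450]=1
b=base&sub
for y in range(-60,230,20):
    s=b&(abs(W[...,1]-y)<4); w=W[s]
    print(y,np.percentile(w[:,0],[1,99]).round(1) if len(w)>5 else None)
dark=(hsv[...,2]<70)&(W[...,2]>15)&(W[...,2]<24)&sub
dk=dark; w=W[dk]; r=cv2.minAreaRect(w[:,:2].astype(np.float32));print("deck",len(w),r,np.median(w,0),np.percentile(w[:,1],[1,99]))
for y in range(80,215,10):
    s=dk&(abs(W[...,1]-y)<3); ww=W[s]
    if len(ww)>4: print(y,ww[:,0].min().round(1),ww[:,0].max().round(1))
cv2.imwrite("pics/w1c.png",cv2.resize(im[10:200,340:460],None,fx=4,fy=3))
E
```

```text
blue [526.  22.] 1045 med [765.3 220.8  22.7] rect [767.  226.9] [86.1 41.1] 4.7
blue [399.  91.] 4619 med [633.5 150.7  37.1] rect [633.7 148.2] [49.7 99.4] 0.3
blue [226. 361.] 2177 med [ 437.7 -191.5   37.4] rect [ 437.6 -195.4] [49.3 99.3] 1.1
green [222. 302.] 1948 med [441.7 -89.2  49.5] rect [441.6 -84.7] [48.8 82.4] 1.7
red [210. 180.] 3993 med [436.8  58.3  43.5] rect [436.5  55.7] [99.1 49.2] 86.3
red [475. 273.] 921 med [759.4 -67.5  23.3] rect [759.8 -69.5] [98.2 19.9] 79.6
-60 [592.2 679.4]
-40 [592.4 679.7]
-20 [591.9 679.8]
0 [592.8 679.7]
20 [592.4 680.2]
40 [592.7 680.4]
60 [593.3 680.7]
80 [593.6 681. ]
100 [592.6 681.6]
120 [592.9 682. ]
140 [593.3 681.9]
160 [593.7 682.4]
180 [593.9 682.9]
200 [594.  682.7]
220 [598.5 653.4]
deck 691 ((635.0645141601562, 13.256942749023438), (416.17132568359375, 64.14077758789062), 88.89995574951172) [609.76952706 159.60795772  18.93703317] [-184.49303243  220.31595087]
90 605.6 655.9
100 605.2 611.8
110 605.5 667.2
120 605.8 609.9
130 606.0 666.3
140 606.3 668.7
150 606.6 667.8
160 605.8 670.0
170 606.1 668.8
180 606.5 669.0
190 606.9 669.2
200 607.0 669.9
210 623.9 653.1
```

```bash
python3 - <<'E'
from plan import *
T=pose();print(T[:3,3],yaw(T))
rows(T,[(437,56.7,110,86.2),(437,56.7,60,86.2,25)])
E
```

```text
[520.25040623  68.99831346 300.8489965 ] 89.7305012388729
9 rows; end [437.   56.7  60. ] yaw 86.19
-0.2 -1.4 3.2 0 0 0.1; -0.2 -1.4 3.2 0 0 0.1; -0.2 -1.4 3.2 0 0 0.1; -0.3 -1.4 3.2 0 0 0.1; -0.3 -1.3 3.1 0 0 0.1; -0.28 -1.36 3.19 -0.01 0 0.09; 0 0 1.7 0 0 0; 0 0 1.7 0 0 0; 0 0 1.6 0 0 0
```

Emit:
{"name": "apply_moves", "arguments": {
  "plan": "-0.2 -1.4 3.2 0 0 0.1; -0.2 -1.4 3.2 0 0 0.1; -0.2 -1.4 3.2 0 0 0.1; -0.3 -1.4 3.2 0 0 0.1; -0.3 -1.3 3.1 0 0 0.1; -0.3 -1.4 3.2 0 0 0.1; 0 0 1.7 0 0 0; 0 0 1.7 0 0 0; 0 0 1.6 0 0 0; 0 0 0 0 0 0; 0 0 0 0 0 0; 0 0 0 0 0 0"
}}

```text
time_s: 3.62
eef_pos: [437.7, 55.7, 61.1]
tcp_rot: [0.731, 0.682, 0.0, 0.001]
force: [0.3, 0.3, 0.3]
opening: 0.998
```

```bash
python3 - <<'E'
from plan import *
T=pose();im,d=optics.get_image("wrist");np.savez("pics/w2.npz",T=T,d=d);cv2.imwrite("pics/w2.png",im)
print(T[:3,3],yaw(T),sensors.state()['force'])
from meas import meas
meas("pics/w2.npz","pics/w2.png")
rows(T,[(437,56.7,36,86.2,15)])
E
```

```text
[437.67118381  55.73689517  61.05149608] 85.98717807713247 [-0.74212336  0.66414889  0.05081336]
red [284. 266.] 21827 med [436.8  63.5  43.3] rect [436.4  55. ] [100.2  49.5] 86.2
2 rows; end [437.   56.7  36. ] yaw 86.23
0 0 1.3 0 0 0; 0.09 -0.08 1.21 0.01 0 -0.04
```

View pics/w2.png

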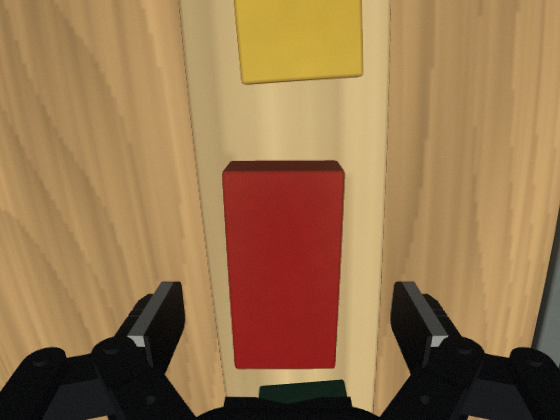

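Emit:
{"name": "apply_moves", "arguments": {
  "plan": "0 -0.1 1.3 0 0 0; 0 0 1.2 0 0 0; 0 0 0 0 0 0"
}}

```text
time_s: 3.92
eef_pos: [435.7, 55.9, 35.0]
tcp_rot: [0.731, 0.682, -0.0, -0.0]
force: [0.5, 0.3, 1.0]
opening: 0.998
```

Emit:
{"name": "apply_moves", "arguments": {
  "plan": "0 0 0 0 0 0; 0 0 0 0 0 0; 0 0 0 0 0 0; 0 0 0 0 0 0; 0 0 0 0 0 0; 0 0 0 0 0 0; 0 0 0 0 0 0; 0 0 0 0 0 0",
  "claw": 4.2,
  "grip_force": 50
}}

```text
time_s: 4.58
eef_pos: [436.7, 56.6, 36.3]
tcp_rot: [0.731, 0.682, 0.001, 0.001]
force: [-1.2, -0.1, 5.1]
opening: 0.576
```

Emit:
{"name": "apply_moves", "arguments": {
  "plan": "0 0 -1 0 0 0; 0 0 -2 0 0 0; 0 0 -3 0 0 0; 0 0 -3 0 0 0; 0 0 -2 0 0 0; 0 0 0 0 0 0; 0 0 0 0 0 0"
}}

```text
time_s: 5.17
eef_pos: [436.5, 56.2, 146.5]
tcp_rot: [0.731, 0.682, 0.001, 0.001]
force: [-0.1, -0.3, -3.3]
opening: 0.577
```

```bash
python3 - <<'E'
from meas import *
T=pose();im,d=optics.get_image("wrist");np.savez("pics/w3.npz",T=T,d=d);cv2.imwrite("pics/w3.png",im)
s=sensors.state();print(T[:3,3],yaw(T),s['force'],s['opening'])
im,W=meas("pics/w3.npz","pics/w3.png")
m=masks(im)['red'];w=W[m];w=w[abs(w[:,2]-np.nanmedian(w[:,2]))<6];
A=np.c_[w[:,:2]-w[:,:2].mean(0),np.ones(len(w))];print("tilt",np.linalg.lstsq(A,w[:,2],rcond=None)[0])
E
```

```text
[436.50113182  56.17574123 146.4982964 ] 86.0424815728164 [-0.05653931 -0.57533517 -3.24352762] 0.5746180767974883
blue [552.  74.] 1890 med [613.2 135.4  36.9] rect [614.7 140.6] [13.3 85.3] 1.7
red [287. 289.] 27390 med [437.3  66.7 153.4] rect [436.9  56.9] [96.  49.9] 85.9
tilt [ 2.49563396e-04 -1.69026392e-03  1.53374797e+02]
```

View pics/w3.png

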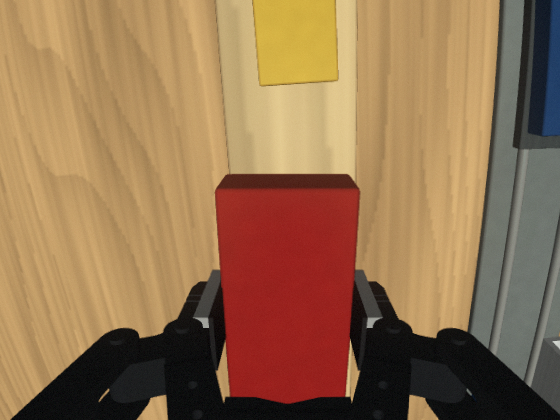

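```bash
python3 - <<'E'
from plan import *
T=pose();print(T[:3,3],yaw(T))
rows(T,[(636.8,148.3,130,89.3,36),(636.8,148.3,62,89.3,25)])
E
```

```text
[435.57801965  55.98909436 145.34074914] 86.04381917709635
10 rows; end [636.8 148.3  62. ] yaw 89.28
1.5 2.8 0.2 0 0 -0.1; 1.5 2.8 0.2 0 0 -0.1; 1.5 2.8 0.2 0 0 -0.1; 1.4 2.8 0.2 0 0 -0.1; 1.4 2.8 0.2 0 0 0; 1.4 2.9 0.3 0 0 -0.1; 1.34 2.83 0.23 0 0.01 -0.04; 0 0 2.3 0 0 0; 0 0 2.2 0 0 0; 0 0 2.3 0 0 0
```

Emit:
{"name": "apply_moves", "arguments": {
  "plan": "0.8 1.4 0.1 0 0 0; 1.5 2.8 0.2 0 0 -0.1; 1.5 2.8 0.2 0 0 -0.1; 1.5 2.8 0.2 0 0 -0.1; 1.4 2.8 0.2 0 0 -0.1; 1.4 2.8 0.2 0 0 0; 1.2 2.5 0.3 0 0 -0.1; 0.8 1.8 0.2 0 0 0; 0 0 1.3 0 0 0; 0 0 2 0 0 0; 0 0 2 0 0 0; 0 0 1.5 0 0 0; 0 0 0 0 0 0; 0 0 0 0 0 0; 0 0 0 0 0 0"
}}

```text
time_s: 6.47
eef_pos: [637.2, 149.0, 61.5]
tcp_rot: [0.713, 0.701, -0.0, -0.0]
force: [0.4, 0.7, -2.8]
opening: 0.572
```

```bash
python3 - <<'E'
from meas import *
T=pose();im,d=optics.get_image("wrist");np.savez("pics/w4.npz",T=T,d=d);cv2.imwrite("pics/w4.png",im)
s=sensors.state();print(T[:3,3],yaw(T),s['force'],s['opening'])
im,W=meas("pics/w4.npz","pics/w4.png")
rows(T,[(636.8,148.3,54.5,89.3,5)])
E
```

```text
[637.17444308 148.97347115  61.47027147] 89.08271318040316 [-0.29885465 -0.22694144 -2.91396427] 0.578534063444199
blue [508.  73.] 4074 med [732.9 234.3  23. ] rect [740.2 234.3] [24.4 74.5] 32.4
blue [285. 170.] 645 med [638.5 196.9  37. ] rect [633.8 196.3] [48.9  4.3] 2.5
red [287. 286.] 27347 med [637.5 159.5  68.3] rect [637.4 149.4] [96.4 49.7] 89.0
orange [291.   9.] 1076 med [640.4 253.8  63.4] rect [640.1 254.7] [ 4.1 55.2] 88.8
2 rows; end [636.8 148.3  54.5] yaw 89.32
0 0 0.3 0 0 0; -0.07 -0.04 0.4 0 0 -0.04
```

View pics/w4.png

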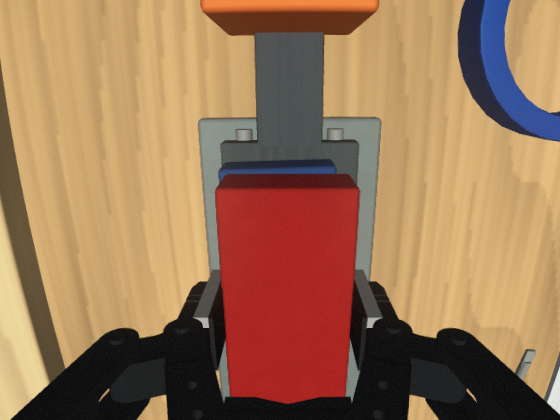

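Emit:
{"name": "apply_moves", "arguments": {
  "plan": "0 0 0.3 0 0 0; 0 0 0.3 0 0 0; 0 0 0.1 0 0 0; 0 0 0 0 0 0; 0 0 0 0 0 0"
}}

```text
time_s: 6.93
eef_pos: [637.3, 148.7, 54.5]
tcp_rot: [0.713, 0.701, 0.0, 0.0]
force: [0.3, -1.1, -1.7]
opening: 0.575
```

Near contact (load partly taken). Release gently and rise.

Emit:
{"name": "apply_moves", "arguments": {
  "plan": "0 0 0 0 0 0; 0 0 0 0 0 0; 0 0 0 0 0 0; 0 0 0 0 0 0; 0 0 0 0 0 0; 0 0 0 0 0 0",
  "claw": 8.5
}}

```text
time_s: 7.43
eef_pos: [637.4, 148.9, 54.4]
tcp_rot: [0.713, 0.701, 0.0, 0.0]
force: [-1.0, -0.4, 0.3]
opening: 0.996
```

Emit:
{"name": "apply_moves", "arguments": {
  "plan": "0 0 -1 0 0 0; 0 0 -2 0 0 0; 0 0 -3 0 0 0; 0 0 -3 0 0 0; 0 0 -3 0 0 0; 0 0 0 0 0 0; 0 0 0 0 0 0"
}}

```text
time_s: 8.02
eef_pos: [638.5, 149.3, 177.4]
tcp_rot: [0.713, 0.701, 0.002, 0.001]
force: [-0.1, -1.1, -1.9]
opening: 0.996
```

```bash
python3 - <<'E'
from meas import *
T=pose();im,d=optics.get_image("wrist");np.savez("pics/w5.npz",T=T,d=d);cv2.imwrite("pics/w5.png",im)
s=sensors.state();print(T[:3,3],yaw(T),s['force'],s['opening'])
im,W=meas("pics/w5.npz","pics/w5.png")
rows(T,[(600,40,170,90),(438,-194,130,91.7),(438,-194,60,91.7,25)])
E
```

```text
[638.53477023 149.33404688 177.3721819 ] 89.07142655174047 [-0.17577696  0.06834127  0.21569757] 0.992229260723446
blue [461.  60.] 4472 med [767.7 247.   23. ] rect [770.7 249.7] [99.2 85.2] 2.2
red [285. 207.] 9464 med [637.4 152.1  61.3] rect [637.4 147.3] [99.5 49.3] 89.2
15 rows; end [ 438. -194.   60.] yaw 91.71
-2.7 -0.9 0.2 0 0 0; -2.8 -0.9 0.2 0 0 -0.1; -2.7 -1 0.2 0 0 0; -2.78 -0.94 0.11 0.05 -0.01 -0.05; -2.9 -2 0.5 0 0 0; -2.9 -2 0.5 0 0 0; -2.9 -2 0.5 0 0 0; -2.9 -2 0.5 0 0 -0.1; -2.9 -2.1 0.5 0 0 0; -2.9 -2.1 0.5 0 0 -0.1; -2.9 -2.1 0.5 0 0 0; -2.97 -2.07 0.51 0 0 -0.09; 0 0 2.3 0 0 0; 0 0 2.3 0 0 0; 0 0 2.4 0 0 0
```

View pics/w5.png

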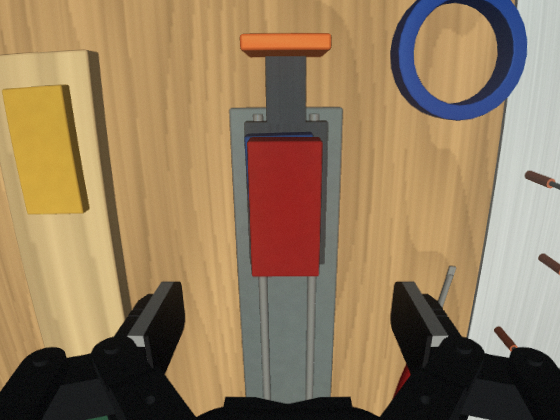

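```bash
python3 - <<'E'
from plan import *
T=pose()
rows(T,[(450,60,165,90.5),(438,-194,130,91.7),(438,-194,60,91.7,25)])
E
```

```text
16 rows; end [ 438. -194.   60.] yaw 91.71
-1.5 -3.1 0.2 0 0 0; -1.5 -3.1 0.2 0 0 0; -1.5 -3.1 0.2 0 0 -0.1; -1.5 -3.1 0.1 0 0 0; -1.5 -3.1 0.2 0 0 -0.1; -1.55 -3.17 0.11 0.02 0 -0.04; -3.6 -0.2 0.5 0 0 0; -3.6 -0.2 0.5 0 0 0; -3.6 -0.2 0.5 0 0 0; -3.6 -0.2 0.5 0 0 0; -3.7 -0.2 0.5 0 0 -0.1; -3.6 -0.3 0.5 0 0 0; -3.68 -0.2 0.5 0 0 -0.1; 0 0 2.3 0 0 0; 0 0 2.4 0 0 0; 0 0 2.3 0 0 0
```

Emit:
{"name": "apply_moves", "arguments": {
  "plan": "-1.5 -3.1 0.2 0 0 0; -1.5 -3.1 0.2 0 0 0; -1.5 -3.1 0.2 0 0 -0.1; -1.5 -3.1 0.1 0 0 0; -1.5 -3.1 0.2 0 0 -0.1; -1.6 -3.2 0.1 0 0 0; -3.6 -0.2 0.5 0 0 0; -3.6 -0.2 0.5 0 0 0; -3.6 -0.2 0.5 0 0 0; -3.6 -0.2 0.5 0 0 0; -3.7 -0.2 0.5 0 0 -0.1; -3.6 -0.3 0.5 0 0 0; -3.6 -0.2 0.5 0 0 -0.1; 0 0 2.3 0 0 0; 0 0 2.4 0 0 0; 0 0 2.3 0 0 0; 0 0 0 0 0 0; 0 0 0 0 0 0; 0 0 0 0 0 0"
}}

```text
time_s: 9.65
eef_pos: [436.7, -193.2, 59.7]
tcp_rot: [0.698, 0.716, 0.0, -0.0]
force: [-0.3, -0.3, 0.6]
opening: 0.995
```

```bash
python3 - <<'E'
from meas import *
T=pose();im,d=optics.get_image("wrist");np.savez("pics/w6.npz",T=T,d=d);cv2.imwrite("pics/w6.png",im)
s=sensors.state();print(T[:3,3],yaw(T),s['force'],s['opening'])
im,W=meas("pics/w6.npz","pics/w6.png")
E
```

```text
[ 436.69642735 -193.24473577   59.69570836] 91.5177236988604 [ 0.76664289 -0.28282766  0.67704198] 0.9942306370445926
blue [288. 268.] 20127 med [ 437.3 -189.5   37.3] rect [ 437.4 -197.2] [49.2 99.7] 1.6
green [311.  56.] 15153 med [ 442.9 -100.6   49.2] rect [ 442.7 -103.5] [48.7 42.1] 1.9
```

View pics/w6.png

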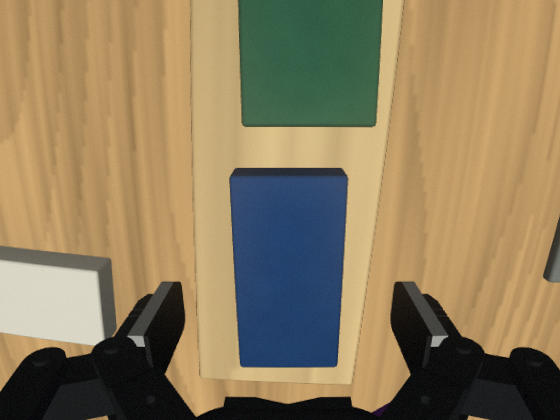

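```bash
python3 - <<'E'
from meas import *
z=np.load("pics/w6.npz");p=optics.camera_params('wrist')
W=world(z['d'],p['intrinsics'],p['distortion'],z['T']@p['T_tool_cam'])
for u,v in [(100,275),(108,262),(100,330),(60,290)]: print(u,v,W[v,u].round(1))
E
```

```text
100 275 [ 335.8 -209.9   13.9]
108 262 [ 335.6 -207.4    3. ]
100 330 [ 332.6 -242.6   18.3]
60 290 [ 313.  -218.3   17.4]
```

Clear (edge at x=336). Descend to z≈36 and shift 3 mm in −y.

Emit:
{"name": "apply_moves", "arguments": {
  "plan": "-0.2 0.1 1.3 0 0 0; 0 0 1 0 0 0; 0 0 0 0 0 0"
}}

```text
time_s: 9.95
eef_pos: [436.5, -195.5, 34.9]
tcp_rot: [0.698, 0.716, -0.001, -0.001]
force: [-0.0, 0.8, -0.7]
opening: 0.995
```

Emit:
{"name": "apply_moves", "arguments": {
  "plan": "0 0 0 0 0 0; 0 0 0 0 0 0; 0 0 0 0 0 0; 0 0 0 0 0 0; 0 0 0 0 0 0; 0 0 0 0 0 0; 0 0 0 0 0 0; 0 0 0 0 0 0",
  "claw": 4.2,
  "grip_force": 50
}}

```text
time_s: 10.62
eef_pos: [437.8, -195.6, 36.8]
tcp_rot: [0.698, 0.716, 0.0, 0.0]
force: [-1.5, 0.3, 5.9]
opening: 0.574
```

Emit:
{"name": "apply_moves", "arguments": {
  "plan": "0 0 -1 0 0 0; 0 0 -2 0 0 0; 0 0 -3 0 0 0; 0 0 -3 0 0 0; 0 0 -2 0 0 0; 0 0 0 0 0 0; 0 0 0 0 0 0"
}}

```text
time_s: 11.2
eef_pos: [437.7, -196.1, 147.2]
tcp_rot: [0.698, 0.716, 0.0, 0.001]
force: [-0.3, 0.1, -3.1]
opening: 0.576
```

```bash
python3 - <<'E'
from meas import *
T=pose();im,d=optics.get_image("wrist");np.savez("pics/w7.npz",T=T,d=d);cv2.imwrite("pics/w7.png",im)
s=sensors.state();print(T[:3,3],yaw(T),s['force'],s['opening'])
im,W=meas("pics/w7.npz","pics/w7.png")
rows(T,[(450,70,165,90.5),(637.2,147.5,160,89.3),(637.2,147.5,86,89.3,25)])
E
```

```text
[ 437.65775477 -196.0871582   147.22950859] 91.44194653700089 [-0.62876973  0.29157095 -3.27908343] 0.5725145633515193
blue [287. 287.] 26035 med [ 437.8 -188.6  147.7] rect [ 438.  -197.5] [50.2 99.6] 0.7
green [300.  41.] 6943 med [442.6 -88.9  49.2] rect [442.3 -94. ] [48.7 53.8] 1.5
17 rows; end [637.2 147.5  86. ] yaw 89.28
3.3 0.2 -0.2 0 0 0; 3.3 0.2 -0.2 0 0 0; 3.3 0.3 -0.2 0 0 0; 3.3 0.2 -0.2 0 0 0; 3.3 0.3 -0.3 0 0 0; 3.4 0.2 -0.2 0 0 0.1; 3.3 0.2 -0.3 0 0 0; 3.37 0.24 -0.22 0.02 0.02 0.06; 1.3 3.1 0.1 0 0 0; 1.3 3.1 0.1 0 0 0; 1.2 3.1 0.1 0 0 0; 1.3 3.2 0.1 0 0 0.1; 1.3 3.1 0 0 0 0; 1.26 3.15 0.1 0 0 0.1; 0 0 2.5 0 0 0; 0 0 2.4 0 0 0; 0 0.01 2.5 0 0 0
```

View pics/w7.png

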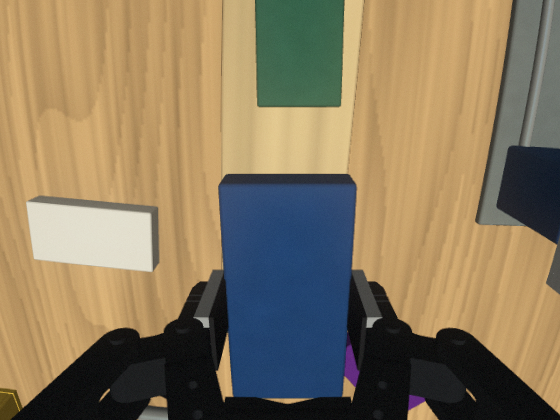

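Emit:
{"name": "apply_moves", "arguments": {
  "plan": "1.7 0.1 -0.1 0 0 0; 3.3 0.2 -0.2 0 0 0; 3.3 0.2 -0.2 0 0 0; 3.3 0.3 -0.2 0 0 0; 3.3 0.2 -0.2 0 0 0; 3.3 0.3 -0.3 0 0 0; 3.4 0.2 -0.2 0 0 0.1; 3.3 0.2 -0.3 0 0 0; 1.7 0.1 -0.1 0 0 0; 1.3 3.1 0.1 0 0 0; 1.3 3.1 0.1 0 0 0; 1.2 3.1 0.1 0 0 0.1; 1.3 3.2 0.1 0 0 0.1; 1.3 3.1 0 0 0 0; 1.3 3.2 0.1 0 0 0.1; 0 0 2 0 0 0; 0 0 2 0 0 0; 0 0 2 0 0 0; 0 0 1.4 0 0 0; 0 0 0 0 0 0"
}}

```text
time_s: 12.92
eef_pos: [634.3, 148.4, 80.7]
tcp_rot: [0.713, 0.702, -0.003, -0.002]
force: [-0.4, -0.6, -2.7]
opening: 0.57
```

Emit:
{"name": "apply_moves", "arguments": {
  "plan": "0 0 0 0 0 0; 0 0 0 0 0 0"
}}

```text
time_s: 13.08
eef_pos: [636.7, 149.2, 85.5]
tcp_rot: [0.713, 0.701, 0.0, -0.0]
force: [0.3, -0.3, -2.1]
opening: 0.57
```

```bash
python3 - <<'E'
from meas import *
T=pose();im,d=optics.get_image("wrist");np.savez("pics/w8.npz",T=T,d=d);cv2.imwrite("pics/w8.png",im)
s=sensors.state();print(T[:3,3],yaw(T),s['force'],s['opening'])
im,W=meas("pics/w8.npz","pics/w8.png")
rows(T,[(637.2,147.5,79,89.3,4)])
E
```

```text
[636.69894893 149.19843632  85.53675514] 89.08417136742767 [-0.06515022 -0.26216635 -2.12867816] 0.5643377561960863
blue [492.  79.] 4046 med [735.3 230.1  23.1] rect [746.5 234.3] [34.  86.7] 42.4
blue [294. 156.] 259 med [642.4 197.7  36.5] rect [637.7 197.9] [ 1.6 40.8] 89.3
blue [288. 284.] 26418 med [637.1 157.3  86.2] rect [637.  147.5] [100.8  49.6] 88.9
orange [293.  26.] 646 med [640.1 253.7  63.5] rect [639.6 254.2] [ 5.5 54.7] 85.4
2 rows; end [637.2 147.5  79. ] yaw 89.32
-0.1 0 0.3 0 0 0; -0.07 0.05 0.35 0 0 -0.04
```

View pics/w8.png

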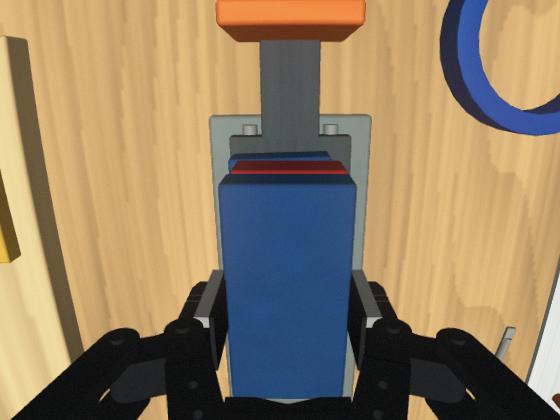

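Emit:
{"name": "apply_moves", "arguments": {
  "plan": "0 0 0.2 0 0 0; 0 0 0.2 0 0 0; 0 0 0.2 0 0 0; 0 0 0 0 0 0; 0 0 0 0 0 0; 0 0 0 0 0 0"
}}

```text
time_s: 13.63
eef_pos: [636.7, 149.0, 79.3]
tcp_rot: [0.713, 0.701, 0.0, 0.0]
force: [0.0, -0.3, -2.5]
opening: 0.568
```

Emit:
{"name": "apply_moves", "arguments": {
  "plan": "0 0 0.1 0 0 0; 0 0 0 0 0 0; 0 0 0 0 0 0"
}}

```text
time_s: 13.88
eef_pos: [636.8, 149.1, 78.8]
tcp_rot: [0.713, 0.701, 0.0, 0.0]
force: [-1.5, -1.4, 3.0]
opening: 0.569
```

Contact. Release and rise.

Emit:
{"name": "apply_moves", "arguments": {
  "plan": "0 0 0 0 0 0; 0 0 0 0 0 0; 0 0 0 0 0 0; 0 0 0 0 0 0; 0 0 0 0 0 0; 0 0 0 0 0 0",
  "claw": 8.5
}}

```text
time_s: 14.38
eef_pos: [636.7, 149.0, 78.2]
tcp_rot: [0.713, 0.701, -0.0, -0.0]
force: [-1.0, -0.2, 0.3]
opening: 0.997
```

Emit:
{"name": "apply_moves", "arguments": {
  "plan": "0 0 -1 0 0 0; 0 0 -2 0 0 0; 0 0 -3 0 0 0; 0 0 -3 0 0 0; 0 0 -2 0 0 0; 0 0 0 0 0 0; 0 0 0 0 0 0"
}}

```text
time_s: 14.97
eef_pos: [637.4, 149.3, 190.4]
tcp_rot: [0.713, 0.701, 0.001, 0.001]
force: [-0.6, -0.5, 0.0]
opening: 0.998
```

```bash
python3 - <<'E'
from meas import *
T=pose();im,d=optics.get_image("wrist");np.savez("pics/w9.npz",T=T,d=d);cv2.imwrite("pics/w9.png",im)
s=sensors.state();print(T[:3,3],yaw(T),s['force'],s['opening'])
im,W=meas("pics/w9.npz","pics/w9.png")
im,d=optics.get_image("scene");cv2.imwrite("pics/s9.png",cv2.resize(im[140:400,160:440],None,fx=2.5,fy=2.2))
E
```

```text
[637.42761708 149.26734322 190.37553793] 89.07272652246185 [-0.08140025 -0.45955563 -0.32857005] 0.9957983323480464
blue [456.  58.] 4353 med [768.4 250.3  23. ] rect [770.7 250.6] [98.5 87.8] 2.4
blue [286. 208.] 9852 med [637.1 152.5  79.3] rect [637.1 147.6] [99.9 49.3] 89.0
red [399. 380.] 187 med [752.7 -58.2  18.9] rect [752.5 -63.9] [51.8  6.2] 76.6
```

View pics/w9.png

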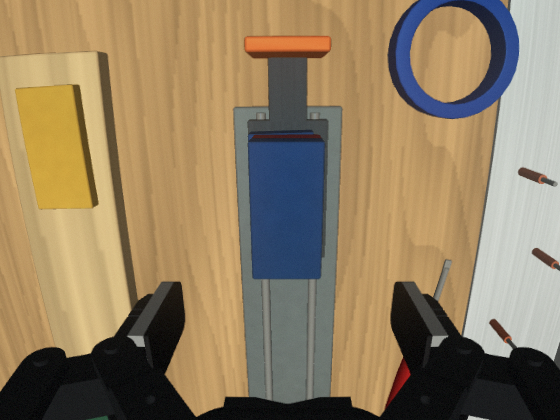

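View pics/s9.png

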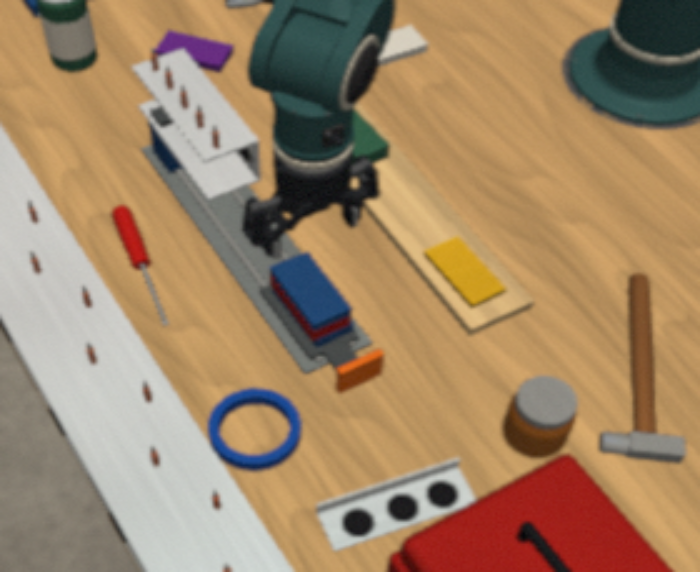

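```bash
python3 - <<'E'
from plan import *
T=pose()
rows(T,[(639,305,175,89.3,35),(639,305,45,89.3,33)])
E
```

```text
9 rows; end [639. 305.  45.] yaw 89.31
3.1 0 0.3 0 0 0; 3.1 0 0.2 0 0 0; 3.1 0 0.3 0 0 0; 3.2 0 0.2 0 0 0; 3.14 0.04 0.26 -0.01 0.01 -0.04; 0 0 3.2 0 0 0; 0 0 3.3 0 0 0; 0 0 3.2 0 0 0; 0 0 3.3 0 0 0
```

Emit:
{"name": "apply_moves", "arguments": {
  "plan": "1.5 0 0.1 0 0 0; 3.1 0 0.3 0 0 0; 3.1 0 0.2 0 0 0; 3.1 0 0.3 0 0 0; 3.2 0 0.2 0 0 0; 1.6 0 0.1 0 0 0; 0 0 1.7 0 0 0; 0 0 3.2 0 0 0; 0 0 3.3 0 0 0; 0 0 2.5 0 0 0; 0 0 1.5 0 0 0; 0 0 0.8 0 0 0; 0 0 0 0 0 0; 0 0 0 0 0 0; 0 0 0 0 0 0",
  "claw": 0
}}

```text
time_s: 16.32
eef_pos: [640.1, 306.0, 48.1]
tcp_rot: [0.713, 0.701, 0.001, 0.0]
force: [-0.3, 0.1, -0.1]
opening: -0.001
```

```bash
python3 - <<'E'
from meas import *
T=pose();s=sensors.state();print(T[:3,3],yaw(T),s['force'],s['opening'],s['time_s'])
im,d=optics.get_image("scene");cv2.imwrite("pics/s10.png",cv2.resize(im[140:400,160:440],None,fx=2.5,fy=2.2))
E
```

```text
[640.12329426 305.99480114  48.09242869] 89.07485397417956 [-0.33945858  0.14833157 -0.08875429] -0.0014513869675332343 16.3167
```

View pics/s10.png

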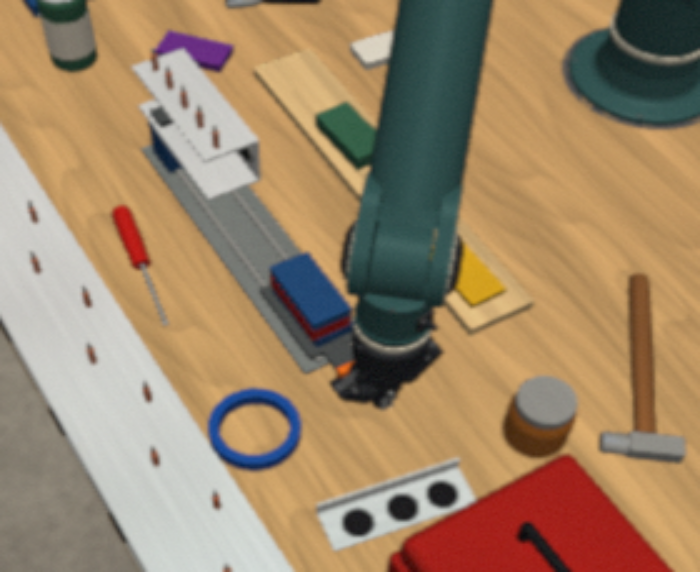

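Emit:
{"name": "apply_moves", "arguments": {
  "plan": "-0.5 0 0 0 0 0; -1 0 0 0 0 0; -0.5 0 0 0 0 0; -0.2 0 0 0 0 0; -0.2 0 0 0 0 0; -0.2 0 0 0 0 0; -0.2 0 0 0 0 0; -0.2 0 0 0 0 0; -0.2 0 0 0 0 0; -0.2 0 0 0 0 0"
}}

```text
time_s: 17.2
eef_pos: [638.5, 272.2, 46.3]
tcp_rot: [0.712, 0.702, 0.001, -0.0]
force: [0.3, 2.8, -1.6]
opening: -0.001
```

Emit:
{"name": "apply_moves", "arguments": {
  "plan": "-0.3 0 0 0 0 0; -0.4 0 0 0 0 0; -0.5 0 0 0 0 0; -0.6 0 0 0 0 0; -0.7 0 0 0 0 0; -0.8 0 0 0 0 0; -0.8 0 0 0 0 0; -0.8 0 0 0 0 0; -0.8 0 0 0 0 0; -0.8 0 0 0 0 0; -0.8 0 0 0 0 0; -0.8 0 0 0 0 0; -0.8 0 0 0 0 0; -0.7 0 0 0 0 0; -0.6 0 0 0 0 0; -0.5 0 0 0 0 0; -0.4 0 0 0 0 0; -0.3 0 0 0 0 0; -0.2 0 0 0 0 0; 0 0 0 0 0 0"
}}

```text
time_s: 18.87
eef_pos: [636.5, 154.3, 46.2]
tcp_rot: [0.713, 0.701, -0.001, 0.0]
force: [-0.2, 0.5, 0.7]
opening: 0.0
```

```bash
python3 - <<'E'
from meas import *
T=pose();s=sensors.state();print(T[:3,3],yaw(T),s['force'],s['time_s'])
im,d=optics.get_image("scene");cv2.imwrite("pics/s11.png",cv2.resize(im[140:400,160:440],None,fx=2.5,fy=2.2))
im,d=optics.get_image("wrist");np.savez("pics/w11.npz",T=T,d=d);cv2.imwrite("pics/w11.png",im);meas("pics/w11.npz","pics/w11.png")
E
```

```text
[636.45565694 154.26037583  46.17854479] 89.0499676428839 [-0.15731535  0.52557144  0.72254138] 18.8667
blue [521.  69.] 4323 med [731.  241.   23.3] rect [735.7 238.1] [20.9 67. ] 22.3
```

View pics/s11.png

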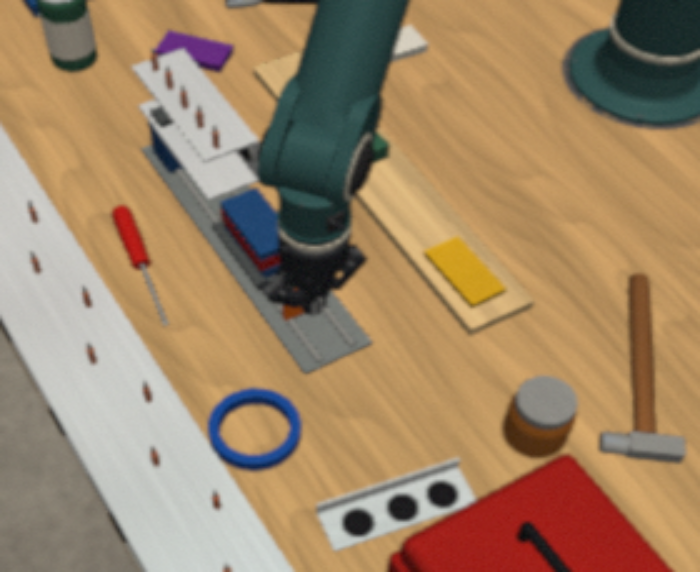

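View pics/w11.png

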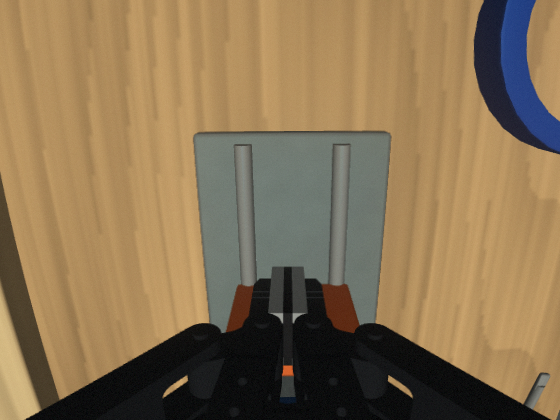

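Emit:
{"name": "apply_moves", "arguments": {
  "plan": "-0.2 0 0 0 0 0; -0.3 0 0 0 0 0; -0.4 0 0 0 0 0; -0.5 0 0 0 0 0; -0.6 0 0 0 0 0; -0.7 0 0 0 0 0; -0.7 0 0 0 0 0; -0.7 0 0 0 0 0; -0.7 0 0 0 0 0; -0.7 0 0 0 0 0; -0.6 0 0 0 0 0; -0.5 0 0 0 0 0; -0.4 0 0 0 0 0; -0.3 0 0 0 0 0; -0.3 0 0 0 0 0; -0.2 0 0 0 0 0; -0.2 0 0 0 0 0; 0 0 0 0 0 0"
}}

```text
time_s: 20.47
eef_pos: [635.6, 74.4, 46.3]
tcp_rot: [0.713, 0.701, -0.0, 0.0]
force: [0.3, 1.6, -1.1]
opening: 0.005
```

Emit:
{"name": "apply_moves", "arguments": {
  "plan": "-0.2 0 0 0 0 0; -0.2 0 0 0 0 0; -0.2 0 0 0 0 0; -0.2 0 0 0 0 0; 0 0 0 0 0 0"
}}

```text
time_s: 20.88
eef_pos: [635.6, 66.1, 46.4]
tcp_rot: [0.713, 0.701, -0.0, 0.0]
force: [-0.4, 0.8, -1.0]
opening: -0.002
```

Emit:
{"name": "apply_moves", "arguments": {
  "plan": "-0.2 0 0 0 0 0; -0.2 0 0 0 0 0; -0.2 0 0 0 0 0; 0 0 0 0 0 0"
}}

```text
time_s: 21.22
eef_pos: [635.5, 60.1, 46.4]
tcp_rot: [0.713, 0.701, -0.0, 0.0]
force: [1.2, 1.4, 0.7]
opening: 0.001
```

Emit:
{"name": "apply_moves", "arguments": {
  "plan": "-0.1 0 0 0 0 0; -0.1 0 0 0 0 0; -0.1 0 0 0 0 0; -0.1 0 0 0 0 0; 0 0 0 0 0 0"
}}

```text
time_s: 21.63
eef_pos: [635.4, 56.7, 46.4]
tcp_rot: [0.713, 0.701, 0.0, 0.0]
force: [1.3, 1.3, 0.3]
opening: 0.001
```

Emit:
{"name": "apply_moves", "arguments": {
  "plan": "-0.1 0 0 0 0 0; -0.1 0 0 0 0 0; -0.1 0 0 0 0 0; 0 0 0 0 0 0"
}}

```text
time_s: 21.97
eef_pos: [635.4, 55.3, 46.4]
tcp_rot: [0.713, 0.702, 0.001, -0.0]
force: [2.8, 5.5, -0.3]
opening: -0.001
```

Emit:
{"name": "apply_moves", "arguments": {
  "plan": "-0.1 0 0 0 0 0; -0.1 0 0 0 0 0; 0 0 0 0 0 0"
}}

```text
time_s: 22.22
eef_pos: [635.4, 55.2, 46.4]
tcp_rot: [0.712, 0.702, 0.002, -0.001]
force: [3.1, 8.5, -2.1]
opening: 0.0
```

Emit:
{"name": "apply_moves", "arguments": {
  "plan": "0.3 0 0 0 0 0; 0.5 0 0 0 0 0; 1 0 0 0 0 0; 2 0 0 0 0 0; 3 0 0 0 0 0; 3 0 0 0 0 0; 3 0 -1 0 0 0; 3 0 -2 0 0 0; 3 0 -3 0 0 0; 3 0 -3 0 0 0; 1 0 -3 0 0 0; 0 0 -3 0 0 0; 0 0 0 0 0 0; 0 0 0 0 0 0; 0 0 0 0 0 0"
}}

```text
time_s: 23.47
eef_pos: [638.4, 278.1, 194.5]
tcp_rot: [0.713, 0.701, -0.001, 0.0]
force: [-0.5, -0.7, -0.8]
opening: 0.0
```

```bash
python3 - <<'E'
from meas import *
T=pose();s=sensors.state();print(T[:3,3],yaw(T),s['force'],s['time_s'])
im,d=optics.get_image("scene");K,D,C=extr("scene");W=world(d,K,D,C)
cv2.imwrite("pics/s12.png",cv2.resize(im[140:400,160:440],None,fx=2.5,fy=2.2))
def f(im,W,n):
    for c in("orange","red","blue"):
        k,l,st,ce=cv2.connectedComponentsWithStats(masks(im)[c].astype(np.uint8))
        for i in range(1,k):
            w=W[(l==i)];w=w[~np.isnan(w).any(1)]
            if st[i,4]>20 and abs(np.median(w[:,0])-640)<40 and abs(np.median(w[:,1]))<200: print(n,c,st[i],np.median(w,0).round(1),w.min(0).round(1),w.max(0).round(1))
f(im,W,"scene")
im,d=optics.get_image("top");cv2.imwrite("pics/t12.png",im);K,D,C=extr("top");f(im,world(d,K,D,C),"top")
T=pose();im,d=optics.get_image("wrist");cv2.imwrite("pics/w12.png",im);p=optics.camera_params('wrist');f(im,world(d,p['intrinsics'],p['distortion'],T@p['T_tool_cam']),"wrist")
E
```

```text
[638.35171614 278.13534943 194.47709751] 89.04683005816781 [-0.4774632  -0.71795179 -0.804771  ] 23.4667
scene orange [257 242  16  18 178] [639.3  42.6  50. ] [612.8  34.1  14.4] [663.9  45.8  74.1]
scene red [245 230  17   8  48] [641.5 -23.2  53.6] [615.8 -45.3  43.4] [660.3 -19.4  64.5]
scene blue [222 202   9  16  56] [ 669.3 -154.6   39.8] [ 659.4 -188.3   10.7] [ 671.5 -146.2   71.1]
scene blue [247 225  14   8  54] [638.  -24.2  78.9] [617.  -30.6  65.6] [660.1 -20.1  85.4]
scene blue [250 235  13   7  30] [636.7 -21.9  31.1] [613.  -24.9  22.4] [655.8 -19.2  38.2]
top blue [296 157   3  18  33] [633.3 -22.5  77.2] [609.6 -25.2  15.7] [659.8 -19.8  83.7]
top blue [297 177  35   3  46] [607.  -60.8  36.5] [ 599.6 -115.1   27. ] [609.6 -22.1  90.4]
```

View pics/s12.png

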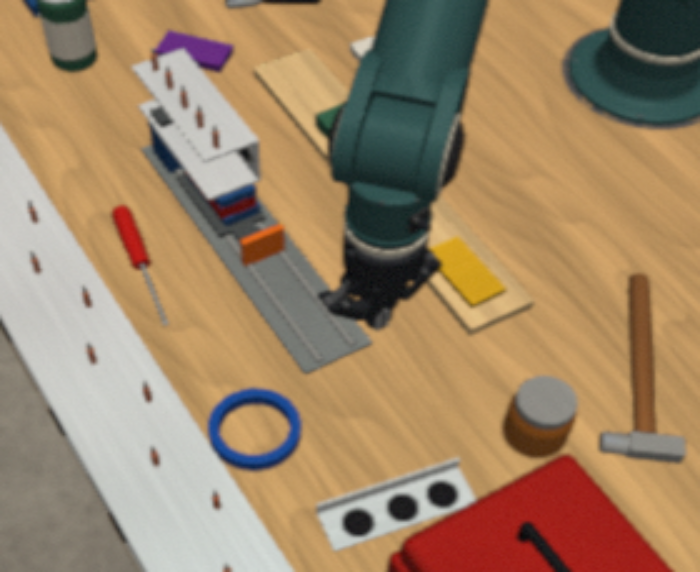

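View pics/w12.png

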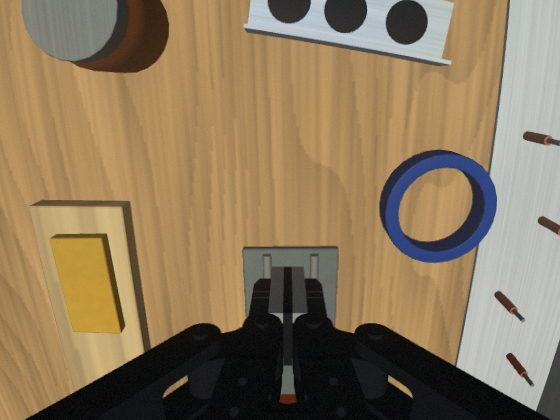

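```bash
python3 - <<'E'
from h import *
print(sensors.state()['qvel'].round(4)); print(manip.finish_job())
E
```

```text
[ 0.0003  0.0012 -0.004  -0.0049 -0.0026 -0.0026  0.0031]
the job is handed in; nothing more can be done
None
```

The 60 mm pack is made up and stands under the spar, and I handed the job in at about 24 s with the arm clear. The hand-in reports no verdict, so success rests on my own checks.

**What I did:** The plate already on the carriage was blue (18 mm). I stacked the red plate (24 mm) and then the second blue plate (18 mm) on it. I then pushed the orange plate with the closed fingers until the carriage met its stop. At the stop it no longer moved and the push force rose to 8.5 N.

**Last checks:**
- **Before the push:** the top plate was at (637, 148) mm, and I took the deck centre as (637.6, 148) mm. Its top measured 79.3 mm above the bench, where 80 mm is expected. That fits the 0.5 to 0.7 mm low reading the wrist camera gave on the other plates.
- **After the push:** the push face is at y ≈ 45 mm, starting from about 265 mm, which is roughly 220 mm of travel. The ends of all three plates lie within about 3 mm of each other at y ≈ −21 mm, which puts the pack centre near −72 mm, directly under the gap point.
- **Other objects:** by eye, in the last scene and wrist pictures, none of the bystanders or look-alikes visible there had moved. I did not measure their positions again.

**Disagreement:** the cameras differed from each other by about 2 mm in height, which is within the stated calibration. The 3 mm gap under the spar was too small to measure directly, so I judged it from the stack height.

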